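Read a battery pack's motion sensor while it turns on the turntable

ROBOT

A 6-joint arm with a two-finger parallel gripper is mounted at the origin on the work surface. World frame = base frame: x ahead of the robot, y to its left, z up, the work surface at z = 0. Lengths are in m, angles in rad, forces in N, time in s.
With the tool pointing down it reaches from about 0.325 to 0.75 m from the base axis. Payload 7.6 kg.
Tool frame: the origin (TCP) lies midway between the tips of the shut fingers; the grasp point (between the pads) lies 19 mm behind it; x points along the fingers, z is the direction in which the jaws open and shut, and the axes are right-handed (so a half turn about x gives the same grasp; the last joint's range is limited). The gripper opens to 85 mm and grips with 20 to 120 N. Pads are 22 mm wide; open, the fingers measure 114 mm over their backs; the gripper's body (76 mm by 85 mm) begins 54 mm behind the grasp point. The pads swing forward as they close: fully open they stand 13 mm farther back than shut.
Start: joints at [-1.258, 0.052, 1.401, -0, 1.689, -0.07], TCP at [0.196, -0.487, 0.231] pointing down, gripper open.
Joint ranges: [-2.9, 2.9], [-0.91, 2.17], [0.12, 2.37], [-1.06, 4.2], [0.26, 2.73], [-2.93, 2.93]. Speed limits (rad/s): [2.57, 2.57, 3.01, 3.14, 3.14, 3.14].

INTERFACE

Orientations are given as a rotation vector (axis times angle).
In Python, from station import ctrl gives the robot as it stands.
- The arm moves only by the tool arm_command, never from a script. Its arguments are lists of equal length, an entry for each row: "slide": the shift along the tool's x, y, z as a fraction of full scale, a list of three; "spin": the turn about the tool's x as a fraction of full scale. A call has 1 to 12 rows; each row shifts and turns the commanded pose from where the row before left it, along the tool's axes as they then stand; what a row does not reach is not made up. Full scale, the value 1, is 100 mm for a shift and pi rad for a turn. A row lasts 1/8 s, in which the tool goes at most 62.5 mm and 10.7 degrees, less where a joint would pass 70% of its speed; a pose out of reach is approached as far as the arm can. A call with a number of a shift or a turn outside -1 to 1 is refused whole. A call with a gripper value outside its range is refused whole. "jaw" is the closure, from -1 (fully open) to 1 (shut), so that 0 is half open, set as the call begins (left out, the last holds). The fingers move at their own pace and stop on an object; "grip_force" is the grip in N (left out, the last holds). Time passes only in rows, so rows that do not move let the fingers close. It gives the time, the measured TCP pose, the force and the opening at its end, in the units of the state.
- ctrl.get_state(): the state, without advancing time (a new reading comes with each control period).
- ctrl.capture(name): name is "side" or "top"; returns a dict with "image" (400x640x3 uint8, red, green, blue), "range_z" (400x640 float32, m along the optical axis (not along the pixel's ray), 0 where there is no reading), "mtx" (3x3 intrinsics, pixels), "distortion" ([k1, k2, p1, p2, k3] as OpenCV has them; the pictures are not rectified), "R" (3x3) and "t" (3): a world point X has camera coordinates R X + t. Camera axes: x right, y down, z forward; pixel columns grow to the right and rows downward; lengths in m; the calibration is good to about 2 mm. A picture is of the moment at which its call begins.
- ctrl.close_job(): hands the job in, once; it reports no verdict.
The state is a dict: "clock": time; "joints": joint angles; "joint_vel": joint speeds; "tau": joint torques, N m; "eef_pos": TCP position; "tool_rot": TCP orientation; "ft_force": force on the tool from outside, world axes, zero at the start; "ft_torque": the same for the moment, N m; "grip_width": finger opening in m.
Only numpy, scipy, OpenCV 4.12 (cv2) and the standard library are available. Lean on these libraries where they do the work, as an engineer would, in place of code of your own. Each camera call takes 0.05 s, during which the arm holds its last target.

TASK

Check the motion sensor of the battery pack: push the turntable round by its rim knob, either way, so that it and the pack then turn freely at about one turn in four seconds, never faster than one in two and a half. Take the hand reader from its dock and, while the pack is still turning by itself at one turn in eight seconds or faster, carry the reader's flat face along one to two centimetres above the middle of the pack's square tag panel, reader upright, within a centimetre sideways and touching neither pack nor turntable, for a good six seconds without a break. Then stand the reader back upright in its dock and let go; leave the turntable to run down, the pack lying where it lies on the mat, and everything else on the desk alone.

Things in the scene. Friction and masses are not known exactly. Their poses are not given: they have to be found in the camera images.
- turntable: fixed grey foot of the hand-turned inspection turntable; origin on the desk (z = 0) on the vertical turning axis, yaw always 0. It carries a round aluminium platter, 300 mm diameter, metal top 46 mm above the desk, with a grey rubber mat (226 mm diameter, top at 48 mm) in the middle. Platter and knob: nominally 2.3 kg, 0.026 kg m2 about the axis; 0.03 with the pack; up to a third off.
- platter (a joint): turning angle of the platter, rad, anticlockwise from above positive, no stops. At 0 the rim knob lies on the +x side of the axis, at 1.57 on the +y side. It runs on a ball bearing: drag nominally 0.0005 N m s/rad plus 0.0001 N m, so once pushed and left it coasts, losing speed with a time constant of about 40 to 80 s.
- knob_top (a point): middle of the flat top of the upright black spinner knob on the platter, 135 mm from the turning axis: a plain post of 20 mm diameter, standing from 46 mm to 86 mm above the desk. It is fixed to the platter: push it sideways, along its circle, to turn the platter. It clears the pack by 15 mm or more.
- pack: black battery pack, a case 180 mm long (own x), 80 mm wide (own y), 55 mm high, nominally 0.9 kg, lying loose on the mat near the middle of the platter and turning with it; top 103 mm above the desk. Origin at the centre of the underside. The end with recessed cover and socket is at -x. On top: a narrow strip panel (14 by 56 mm, at x = 12 mm) and the square tag panel.
- tag (a point): middle of the nearly square tag panel (46 by 56 mm, outlined) on the pack's top face, 60 mm from the pack's centre towards its +x end, 103 mm above the desk; 50 to 70 mm from the turning axis. The reader's face is to travel 10 to 20 mm above it.
- reader: grey hand reader, 0.15 kg, standing head down in its dock: round head 52 mm diameter, 20 mm high, its flat underside the reading face; a cone up to 36 mm; then a straight handle 32 mm (own x) by 26 mm (own y), from 36 to 110 mm above the face. Origin at the centre of the reading face, z up along the handle. Grip the handle from above across its 26 or 32 mm, about 85 mm above the face.
- dock: white dock of the reader, a fixed block 90 by 90 by 22 mm on the desk, left or right of the turntable; origin at the centre of its underside, z up. In its top is a round recess, 58 mm diameter, 12 mm deep, in which the reader's head stands: the reader's origin is then 10 mm above the dock's.
- multimeter: grey multimeter, 150 by 75 by 34 mm, lying on the other side of the turntable; origin at the centre of its underside; leave alone.
- mouse: black computer mouse, 105 by 60 by 34 mm, beside the keyboard at the left; origin at the centre of its underside; leave alone.
- screwdriver: screwdriver of about 200 mm lying between robot and turntable, on the right; origin under its middle; leave alone.
- tape: roll of clear tape lying flat, 90 mm diameter, 19 mm high, beyond the left side; origin at the centre of its underside; leave alone.
- mug: white mug, 80 mm diameter, 90 mm high, beyond the right side; origin at the centre of its underside; leave alone.
- end_cover: spare black end cover, 50 by 76 mm, 9 mm thick, lying between robot and turntable, on the left; origin at the centre of its underside; leave alone.
Things that resemble listed ones, but are neither listed nor needed, are in the scene too. What is shaped like the reader but yellow is not meant. What is shaped like the pack but blue is not meant.

How it is judged:
By the outcome, as a careful person would: the job done as asked, in the order asked, and still so for the second after the job is handed in, with the robot touching nothing.
It also fails if it takes over 72 s, if anything falls off the work surface, if the arm or the gripper's body presses on something with over 40 N, if the wrist force passes 120 N, or if a joint passes its speed limit or range.

## Working session

There is one attempt and no reset: what is moved stays moved. The work goes in short steps, Python scripts to look and compute and a tool call to move; the robot and the scene stay as the last step left them, time stands still between calls to the robot, and variables do not carry over. Pictures are saved under pics/ and viewed, and the job is handed in when it is done.

Besides the shell and the picture viewer there is one more tool, called as name(argument=value, ...), one argument or row to a line, values as JSON. arm_command: Moves the arm, as the interface text tells. Shift numbers are shares of 100 mm and turn numbers shares of pi rad, none past 1 either way. Its arguments: {"type":"object","properties":{"slide":{"type":"array","items":{"type":"array","items":{"type":"number"}}},"spin":{"type":"array","items":{"type":"number"}},"jaw":{"type":"number"},"grip_force":{"type":"number"}},"required":["slide","spin"]}

```bash
ls; mkdir -p pics
python3 - <<'E'
from station import ctrl
import cv2, numpy as np
s=ctrl.get_state(); print(s)
for n in ("top","side"):
    c=ctrl.capture(n); cv2.imwrite(f"pics/{n}0.png",c["image"][:,:,::-1])
    np.savez(f"{n}0.npz",**c)
    print(n,c["mtx"],c["distortion"],c["R"],c["t"])
E
```

```text
pics
{'clock': 0.0, 'joints': array([-1.25829953e+00,  5.28508444e-02,  1.40173022e+00,  2.32386839e-05,
        1.68862493e+00, -7.03393699e-02]), 'joint_vel': array([ 0.00038805,  0.00065622,  0.00108974, -0.00072238, -0.00010864,
       -0.00139728]), 'tau': array([ 1.55593334e-03, -3.81659138e+01, -3.60189772e+01,  9.94387642e-05,
        6.08429080e-03,  7.35701207e-06]), 'eef_pos': array([ 0.19602837, -0.48669738,  0.2304623 ]), 'tool_rot': array([ 0.92373881,  1.36762522, -0.92206861]), 'ft_force': array([-0.18919644, -0.0662891 ,  1.28002531]), 'ft_torque': array([ 0.00918286,  0.00950991, -0.02660215]), 'grip_width': 0.08532751103902106}
top [[450.42738146   0.         319.01778633]
 [  0.         450.42738146 200.72645832]
 [  0.           0.           1.        ]] [-0.07331111  0.          0.          0.          0.        ] [[ 0.04726648 -0.99888177  0.00104041]
 [-0.9789469  -0.04653018 -0.19874081]
 [ 0.19856698  0.00837527 -0.98005153]] [0.05566946 0.45886573 1.44771177]
side [[388.99426571   0.         314.82625918]
 [  0.         388.99426571 203.61446263]
 [  0.           0.           1.        ]] [-0.04776743  0.          0.          0.          0.        ] [[-0.99819501 -0.05852817 -0.01346032]
 [-0.03208389  0.70916661 -0.70431055]
 [ 0.05076762 -0.70260741 -0.70976438]] [0.45439798 0.03624802 1.23046411]
```

View pics/top0.png

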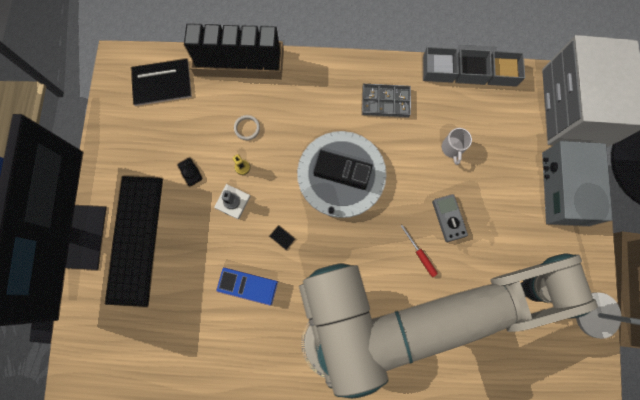

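View pics/side0.png

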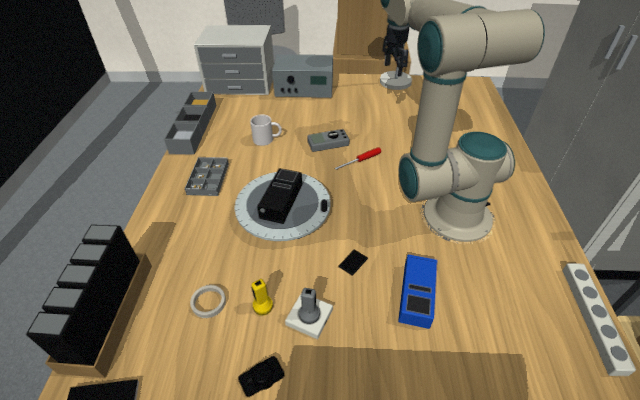

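Top: turntable at about (341,174), knob at (331,210), black pack at (344,169) with the tag panel near (361,173). The grey reader stands in the white dock at (232,201). The yellow reader at (241,163) and the blue pack at (247,286) are decoys. I'll check enlarged crops.

```bash
cat > h.py <<'E'
import numpy as np, cv2
def load(n):
    return dict(np.load(n))
def pix2plane(c,u,v,z):
    p=cv2.undistortPoints(np.array([[[u,v]]],float),c["mtx"],c["distortion"])[0,0]
    d=c["R"].T@np.array([p[0],p[1],1.]); o=-c["R"].T@c["t"]
    return o+d*(z-o[2])/d[2]
def proj(c,X):
    r,_=cv2.Rodrigues(c["R"])
    return cv2.projectPoints(np.atleast_2d(np.array(X,float)),r,c["t"],c["mtx"],c["distortion"])[0][:,0]
def crop(c,u0,v0,u1,v1,f,name):
    im=cv2.resize(c["image"][v0:v1,u0:u1,::-1],None,fx=f,fy=f,interpolation=cv2.INTER_CUBIC); cv2.imwrite(name,im)
E
python3 - <<'E'
from h import *
c=load("top0.npz"); crop(c,290,125,390,225,6,"pics/t1.png"); crop(c,205,145,265,225,7,"pics/t2.png")
s=load("side0.npz"); crop(s,230,160,340,345,4,"pics/s1.png")
E
```

```text
(no output)
```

View pics/t1.png

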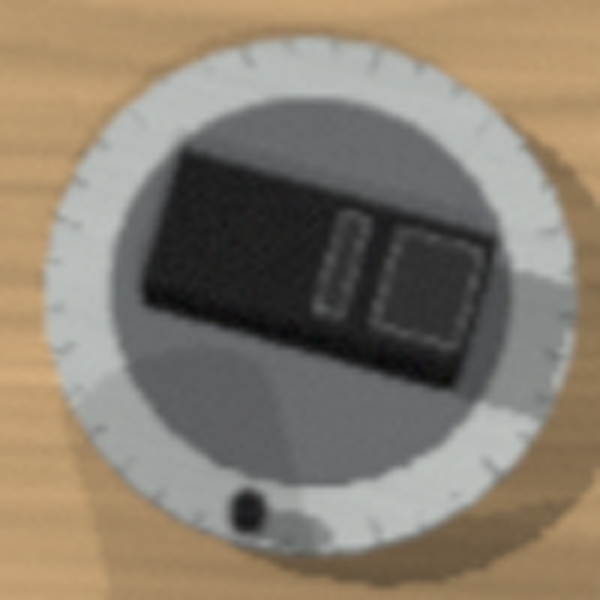

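View pics/t2.png

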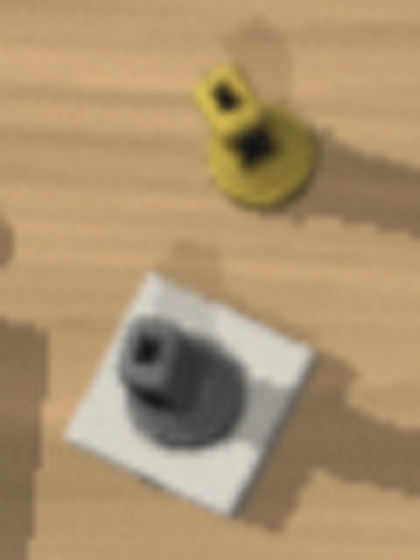

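View pics/s1.png

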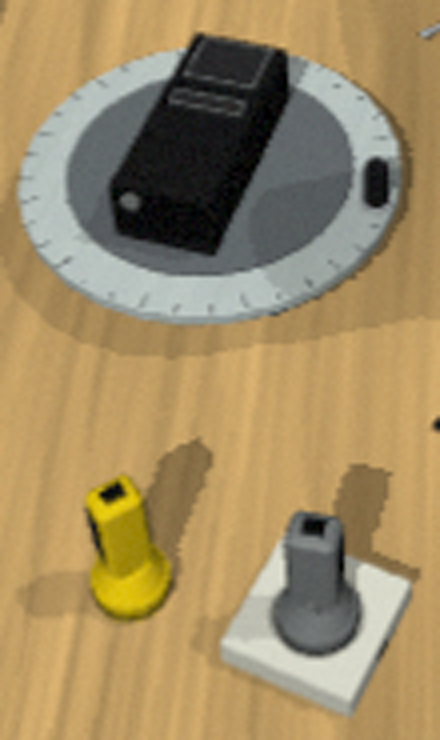

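```bash
cat >> h.py <<'E'
def cp(c,u0,v0,f,pts,z):
    return np.array([pix2plane(c,u0+(x+.5)/f-.5,v0+(y+.5)/f-.5,z) for x,y in pts])
def circ(P):
    A=np.c_[2*P[:,:2],np.ones(len(P))]; b=(P[:,:2]**2).sum(1); s=np.linalg.lstsq(A,b,rcond=None)[0]
    return s[:2],np.sqrt(s[2]+s[0]**2+s[1]**2)
E
python3 - <<'E'
from h import *
c=load("top0.npz"); s=load("side0.npz")
M=cp(c,290,125,6,[(111,275),(512,300),(300,97),(310,485)],.048); print("mat",circ(M))
M=cp(c,290,125,6,[(44,285),(577,300),(310,37),(318,545)],.046); print("plat",circ(M))
M=cp(s,230,160,4,[(66,170),(354,170),(208,68),(200,274)],.048); print("mat side",circ(M))
M=cp(s,230,160,4,[(18,190),(403,170),(190,318)],.046); print("plat side",circ(M))
print("knob",cp(c,290,125,6,[(247,505)],.086), cp(s,230,160,4,[(375,165)],.086))
print("tag",cp(c,290,125,6,[(427,290)],.103), cp(s,230,160,4,[(227,62)],.103))
print("packtop",cp(c,290,125,6,[(188,150),(496,238),(457,380),(147,297)],.103))
D=cp(c,205,145,7,[(152,272),(317,350),(237,517),(67,437)],.022);print("dock",D,D.mean(0),np.linalg.norm(D-np.roll(D,1,0),axis=1))
D=cp(s,230,160,4,[(411,580),(350,704),(221,648)],.022);print("dock side",D,(D[0]+D[2])/2)
print("handle",cp(c,205,145,7,[(148,346)],.12),cp(s,230,160,4,[(316,527)],.12))
E
```

```text
mat (array([0.55524202, 0.0065396 ]), np.float64(0.11234572480896472))
plat (array([0.55693998, 0.00689794]), np.float64(0.14833553385509))
mat side (array([0.55661068, 0.00848901]), np.float64(0.11359911289983572))
plat side (array([0.55563185, 0.01266453]), np.float64(0.1501523419080091))
knob [[0.42311857 0.03808842 0.086     ]] [[0.42602227 0.04203672 0.086     ]]
tag [[ 0.54214962 -0.05349128  0.103     ]] [[ 0.54623956 -0.05020288  0.103     ]]
packtop [[ 0.61468213  0.07871769  0.103     ]
 [ 0.57304452 -0.0900205   0.103     ]
 [ 0.49318363 -0.0709459   0.103     ]
 [ 0.5310366   0.09690739  0.103     ]]
dock [[0.50565497 0.39602226 0.022     ]
 [0.47070331 0.31243008 0.022     ]
 [0.38728676 0.34448929 0.022     ]
 [0.42220945 0.42996751 0.022     ]] [0.44646362 0.37072729 0.022     ] [0.09008571 0.09060503 0.08936506 0.092337  ]
dock side [[0.38953267 0.35127396 0.022     ]
 [0.42376281 0.4370847  0.022     ]
 [0.50530908 0.40460141 0.022     ]] [0.44742087 0.37793768 0.022     ]
handle [[0.44841055 0.37296167 0.12      ]] [[0.44599767 0.37637874 0.12      ]]
```

Run:
```python
from h import *
c=load("top0.npz"); crop(c,218,185,248,215,18,"pics/t3.png")
s=load("side0.npz"); crop(s,290,280,325,325,13,"pics/s3.png")
a=cv2.imread("pics/t3.png");b=cv2.imread("pics/s3.png");b=b[:540];a=a[:540]
w=np.zeros((600,a.shape[1]+b.shape[1],3),np.uint8);w[:len(a),:a.shape[1]]=a;w[:len(b),a.shape[1]:]=b
cv2.imwrite("pics/ts3.png",w[:,:1000] if w.shape[1]<=800 else cv2.resize(w,(800,int(600*800/w.shape[1])))); print(w.shape)
print("yellow",cp(c,205,145,7,[(226,97)],.11),cp(c,205,145,7,[(262,160)],.01))
from station import ctrl
from scipy.spatial.transform import Rotation as R
print(R.from_rotvec(ctrl.get_state()["tool_rot"]).as_matrix().round(3))
```

```text
(600, 995, 3)
yellow [[0.56989165 0.3495209  0.11      ]] [[0.56772307 0.34922739 0.01      ]]
[[-0.     0.928  0.374]
 [ 0.001  0.374 -0.928]
 [-1.     0.    -0.001]]
```

View pics/ts3.png

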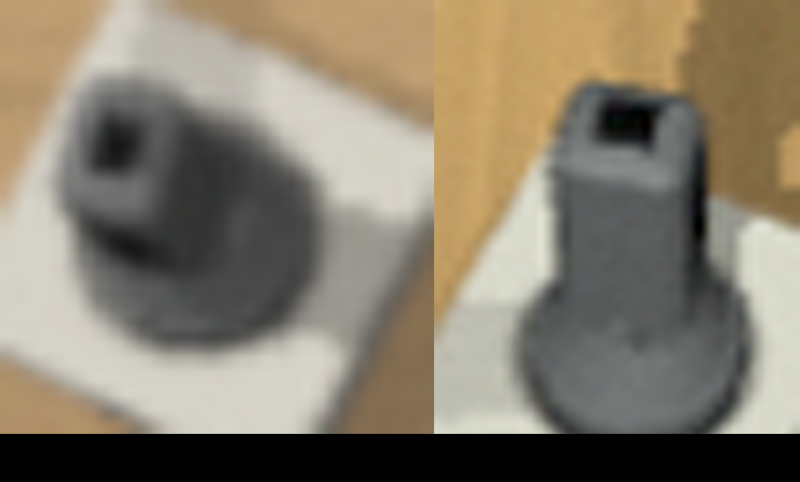

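Run:
```python
from h import *
c=load("top0.npz"); s=load("side0.npz")
f=800/995
P=cp(c,218,185,18*f,[(85,75),(182,93),(165,220),(65,203)],.12)
print(P,P.mean(0)); 
d=P-np.roll(P,-1,0); print(np.linalg.norm(d,axis=1)*1000,np.degrees(np.arctan2(d[:,1],d[:,0])))
P=cp(s,290,280,13*f,[(575-434,82),(705-434,98),(690-434,190),(557-434,172)],.12)
print(P,P.mean(0))
d=P-np.roll(P,-1,0); print(np.linalg.norm(d,axis=1)*1000,np.degrees(np.arctan2(d[:,1],d[:,0])))
```

```text
[[0.46193706 0.38156113 0.12      ]
 [0.45890472 0.35983119 0.12      ]
 [0.43040545 0.36108974 0.12      ]
 [0.43314343 0.38337388 0.12      ]] [0.44609766 0.37146398 0.12      ]
[21.94049355 28.52704946 22.45171119 28.85063746] [ 82.05586937  -2.52857904 -97.00464308 176.39760851]
[[0.45985624 0.36625926 0.12      ]
 [0.43044706 0.36895753 0.12      ]
 [0.43239209 0.39259108 0.12      ]
 [0.46198961 0.3895569  0.12      ]] [0.44617125 0.37934119 0.12      ]
[29.5326975  23.71344761 29.75263773 23.39511771] [ -5.24216868 -94.70480011 174.14680754  84.76800285]
```

```bash
cat >> h.py <<'E'
from scipy.spatial.transform import Rotation as Rr
def Rm(a): return np.array([[0,np.cos(a),np.sin(a)],[0,np.sin(a),-np.cos(a)],[-1,0,0]])
def cur():
    from station import ctrl
    s=ctrl.get_state(); M=Rr.from_rotvec(s["tool_rot"]).as_matrix(); return s,np.array(s["eef_pos"]),np.arctan2(M[1,1],M[0,1])
def rows(p,a,wps,nd=3):
    """wps list of (pos,a) ; returns slide, spin; tracks rounding"""
    S=[];Q=[];p=np.array(p,float)
    for q,b in wps:
        d=Rm(a).T@(np.array(q)-p)/0.1; d=np.round(d,nd)
        db=(b-a+np.pi)%(2*np.pi)-np.pi
        sp=round(-db/np.pi,nd)
        p=p+Rm(a)@d*0.1; a=a-sp*np.pi
        S.append([float(x)+0. for x in d]);Q.append(float(sp)+0.)
    print("slide",str(S).replace(" ",""));print("spin",str(Q).replace(" ",""));print("end",p.round(4),np.degrees(a).round(2), "max|shift|mm",max(np.linalg.norm(x) for x in S)*100,"max deg",max(abs(x) for x in Q)*180)
    return p,a
def line(p,a,q,b,n):
    p=np.array(p);q=np.array(q);return [(p+(q-p)*k/n,a+(b-a)*k/n) for k in range(1,n+1)]
E
python3 - <<'E'
from h import *
s,p,a=cur(); print(p,np.degrees(a))
rows(p,a,line(p,a,[.4215,-.012,.17],np.radians(85),10),2)
E
```

```text
[ 0.19605024 -0.48672196  0.23055663] 21.935569336352536
slide [[0.06,0.39,-0.36],[0.06,0.42,-0.3],[0.06,0.46,-0.26],[0.06,0.48,-0.21],[0.06,0.51,-0.16],[0.06,0.51,-0.09],[0.06,0.53,-0.04],[0.06,0.52,0.02],[0.07,0.52,0.07],[0.06,0.51,0.13]]
spin [-0.04,-0.03,-0.04,-0.03,-0.04,-0.03,-0.04,-0.03,-0.04,-0.03]
end [ 0.4212 -0.012   0.1696] 84.94 max|shift|mm 53.78661543544081 max deg 7.2
```

arm_command(
  slide=[
    [0.06,0.39,-0.36],
    [0.06,0.42,-0.3],
    [0.06,0.46,-0.26],
    [0.06,0.48,-0.21],
    [0.06,0.51,-0.16],
    [0.06,0.51,-0.09],
    [0.06,0.53,-0.04],
    [0.06,0.52,0.02],
    [0.07,0.52,0.07],
    [0.06,0.51,0.13],
    [0,0,0],
    [0,0,0],
  ],
  spin=[-0.04,-0.03,-0.04,-0.03,-0.04,-0.03,-0.04,-0.03,-0.04,-0.03,0,0],
  jaw=1,
)

```text
clock: 1.6
eef_pos: [0.421, -0.0125, 0.17]
tool_rot: [0.069, 1.57, -0.07]
ft_force: [0.2, 0.3, 0.7]
grip_width: -0.0004
```

Run:
```python
from h import *
from station import ctrl
s,p,a=cur(); print(s["clock"],p,np.degrees(a),s["grip_width"],s["joints"].round(3))
for n in ("top","side"):
    c=ctrl.capture(n); np.savez(f"{n}1.npz",**c)
    u=proj(c,[p])[0]; print(n,u, "knob pred",proj(c,[.4245,.04,.086]))
    u0,v0=int(u[0])-35,int(u[1])-35
    crop(c,u0,v0,u0+70,v0+70,8,f"pics/{n}1.png"); print(u0,v0)
```

```text
1.6 [ 0.42102568 -0.01253736  0.17004521] 84.91791050774889 -0.00036094290840015615 [-0.117 -0.222  1.781 -0.     1.584 -0.028]
top [348.14580483 205.17877378] knob pred [[330.17413542 208.30015361]]
313 170
side [325.93775821 167.48843656] knob pred [[323.91317362 200.41139096]]
290 132
```

View pics/top1.png

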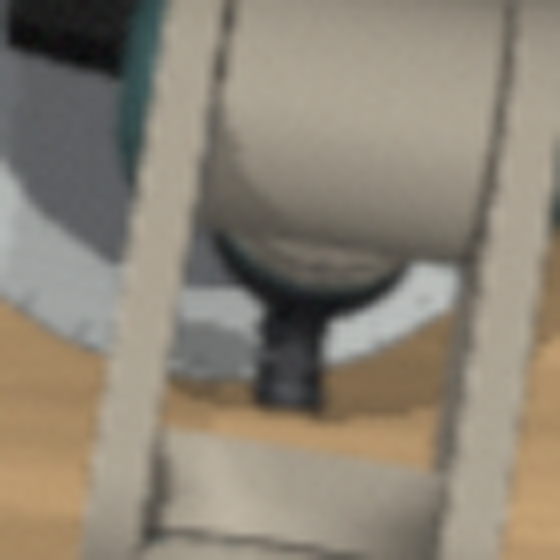

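View pics/side1.png

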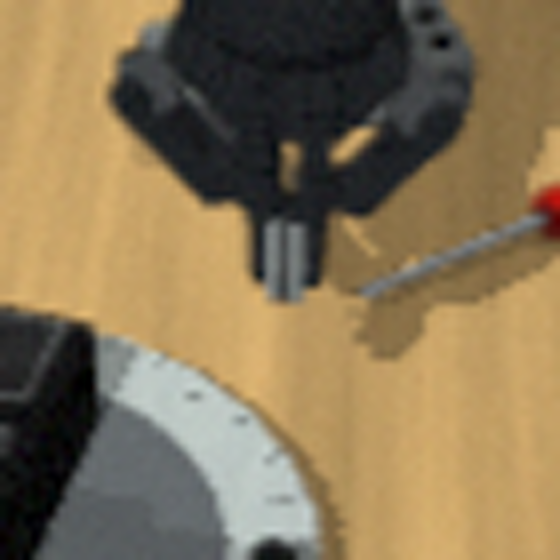

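Run:
```python
from h import *
s,p,a=cur(); c=load("side1.npz"); t=load("top1.npz")
print(proj(c,[p+[0,.011,0],p+[0.0145,.011,0],p-[0.0145,-.011,0],p+[0,0.011,.03]]))
print(290+.0625-.5+287/8, 132-.44+297/8)
# depth checks
for c in (load("side1.npz"),):
    u,v=325,166; print(c["range_z"][v-3:v+5,u-4:u+5].round(3))
    q=c["R"]@(p+[0,.011,.005])+c["t"];print("pred depth",q[2])
for n in("top0.npz","side0.npz"):
    c=load(n); q=proj(c,[[.5,-.3,0],[.35,.3,0],[.6,.3,0]]).round().astype(int)
    for (u,v),X in zip(q,[[.5,-.3,0],[.35,.3,0],[.6,.3,0]]): print(n,u,v,c["range_z"][v-2:v+3,u-2:u+3].mean(),(c["R"]@X+c["t"])[2])
```

```text
[[325.78926957 169.67117257]
 [320.81605259 169.53278963]
 [330.76846989 169.81025897]
 [325.8559044  161.63530179]]
325.4375 168.685
[[1.118 1.125 1.115 1.113 1.117 1.113 1.114 1.114 1.116]
 [1.125 1.128 1.124 1.117 1.115 1.118 1.117 1.12  1.123]
 [1.129 1.126 1.12  1.12  1.119 1.118 1.121 1.122 1.121]
 [1.131 1.135 1.122 1.123 1.127 1.123 1.124 1.122 1.124]
 [1.411 1.405 1.127 1.123 1.126 1.123 1.131 1.129 1.125]
 [1.405 1.402 1.131 1.127 1.125 1.127 1.132 1.403 1.403]
 [1.402 1.404 1.402 1.13  1.129 1.128 1.132 1.397 1.404]
 [1.393 1.395 1.391 1.398 1.397 1.392 1.393 1.395 1.398]]
pred depth 1.1289618314277061
top0.npz 429 196 1.54388 1.5444826777454996
top0.npz 252 231 1.5184953 1.5197227924798058
top0.npz 257 160 1.5042609 1.5693645370827325
side0.npz 308 153 1.3478855 1.4666301435188376
side0.npz 348 293 1.0367168 1.0374505518751649
side0.npz 255 288 0.8901141 1.0501424562917905
```

arm_command(
  slide=[
    [0.2,0,0],
    [0.2,0,0],
    [0.2,0,0],
    [0.2,0,0],
  ],
  spin=[-0.018,-0.018,-0.018,-0.018],
)

```text
clock: 2.2
eef_pos: [0.4212, -0.0135, 0.0899]
tool_rot: [-0.108, 1.567, 0.107]
ft_force: [0.4, 0.4, 0.9]
grip_width: -0.0002
```

Run:
```python
from h import *
from station import ctrl
s,p,a=cur(); print(s["clock"],p,np.degrees(a),s["joint_vel"].round(3),s["joints"].round(4))
c=ctrl.capture("side")
s,p,a=cur(); print(s["clock"],p,np.degrees(a),s["joint_vel"].round(3),s["joints"].round(4))
```

```text
2.2 [ 0.42116093 -0.01354747  0.08993933] 97.83603521178615 [-0.001  0.181  0.175  0.001 -0.357 -0.449] [-1.1970e-01 -1.5050e-01  1.8836e+00 -2.0000e-04  1.4078e+00 -2.5650e-01]
2.25 [ 0.41964035 -0.01334045  0.08717582] 97.96709204588085 [ 0.006 -0.011 -0.011  0.     0.074  0.094] [-1.1960e-01 -1.4800e-01  1.8872e+00 -2.0000e-04  1.4062e+00 -2.5860e-01]
```

arm_command(
  slide=[
    [0.11,0,0],
    [0.11,0,0],
  ],
  spin=[0,0],
)

```text
clock: 2.5
eef_pos: [0.4217, -0.0128, 0.0684]
tool_rot: [-0.107, 1.567, 0.106]
ft_force: [0.5, -0.4, 0.2]
grip_width: -0.0001
```

Run:
```python
from h import *
s,p,a=cur(); print(s["clock"],p,np.degrees(a))
p=np.array([.4212,-.012,.0676]); a=np.radians(97.9)
C=np.array([.556,.0085]); b=188.; W=[]
for d in [2,3,4,5,6,7,8,9,10,10.6,10.8,10.8]:
    b-=d; r=np.radians(b); W.append(([C[0]+.137*np.cos(r),C[1]+.137*np.sin(r),.0676],np.radians(b-90+2)))
rows(p,a,W,3)
```

```text
2.5 [ 0.42169186 -0.01277951  0.06842748] 97.78473692534213
slide [[0.0,0.063,-0.006],[0.0,0.072,0.005],[0.0,0.095,0.006],[0.0,0.119,0.01],[0.0,0.143,0.012],[0.0,0.167,0.017],[0.0,0.19,0.02],[0.0,0.213,0.024],[0.0,0.237,0.029],[0.0,0.251,0.032],[0.0,0.256,0.034],[0.0,0.256,0.033]]
spin [-0.001,0.017,0.022,0.028,0.033,0.039,0.045,0.05,0.055,0.059,0.06,0.06]
end [0.528  0.1426 0.0676] 13.84 max|shift|mm 25.82479428766084 max deg 10.799999999999999
```

arm_command(
  slide=[
    [0,0.063,-0.006],
    [0,0.072,0.005],
    [0,0.095,0.006],
    [0,0.119,0.01],
    [0,0.143,0.012],
    [0,0.167,0.017],
    [0,0.19,0.02],
    [0,0.213,0.024],
    [0,0.237,0.029],
    [0,0.251,0.032],
    [0,0.256,0.034],
    [0,0.256,0.033],
  ],
  spin=[-0.001,0.017,0.022,0.028,0.033,0.039,0.045,0.05,0.055,0.059,0.059,0.059],
)

```text
clock: 4.0
eef_pos: [0.5289, 0.1436, 0.0689]
tool_rot: [1.029, 1.313, -1.028]
ft_force: [-0.6, 0.0, 0.2]
grip_width: 0.0
```

Run:
```python
from h import *
from station import ctrl
s,p,a=cur(); print(s["clock"],p,np.degrees(a),s["joint_vel"].round(3),s["ft_force"])
c=ctrl.capture("side"); np.savez("side2.npz",**c); cv2.imwrite("pics/side2.png",c["image"][:,:,::-1])
```

```text
4.0 [0.5289164  0.14355171 0.06888765] 13.880558185797794 [ 0.036  0.551 -0.637 -0.002  0.083  1.511] [-0.64079161  0.03585737  0.21218133]
```

View pics/side2.png

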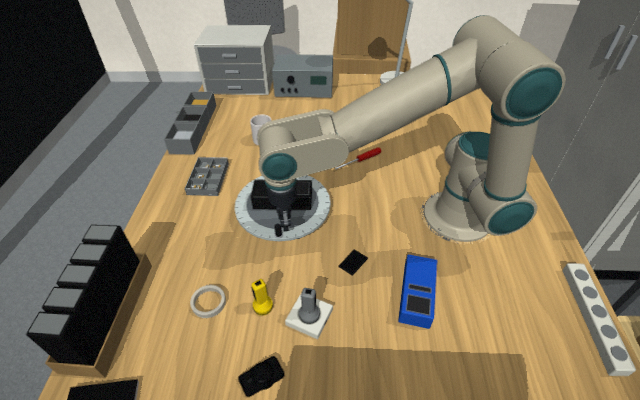

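Run:
```python
from h import *
p=[.528,.1426,.0676];a=np.radians(14.2)
W=line(p,a,[.518,.19,.12],np.radians(10),2)
W+=line(W[-1][0],W[-1][1],[.447,.3745,.155],np.radians(-5),5)
rows(p,a,W,3)
```

```text
slide [[-0.262,0.01,-0.242],[-0.262,0.0,-0.242],[-0.07,-0.075,-0.388],[-0.07,-0.096,-0.384],[-0.07,-0.116,-0.378],[-0.07,-0.136,-0.371],[-0.07,-0.154,-0.364]]
spin [0.012,0.011,0.017,0.017,0.016,0.017,0.017]
end [0.447  0.3745 0.155 ] -5.06 max|shift|mm 40.19601970344826 max deg 3.06
```

arm_command(
  slide=[
    [-0.262,0.01,-0.242],
    [-0.262,0,-0.242],
  ],
  spin=[0.012,0.011],
)

```text
clock: 4.3
eef_pos: [0.5177, 0.1905, 0.1215]
tool_rot: [1.079, 1.287, -1.08]
ft_force: [0.9, 0.2, -0.0]
grip_width: 0.0002
```

arm_command(
  slide=[
    [-0.07,-0.075,-0.388],
    [-0.07,-0.096,-0.384],
    [-0.07,-0.116,-0.378],
    [-0.07,-0.136,-0.371],
    [-0.07,-0.154,-0.364],
    [0,0,0],
  ],
  spin=[0.017,0.017,0.016,0.017,0.017,0],
  jaw=-1,
)

```text
clock: 5.05
eef_pos: [0.4459, 0.3767, 0.1567]
tool_rot: [1.272, 1.169, -1.269]
ft_force: [-0.3, -0.3, 0.3]
grip_width: 0.0856
```

Run:
```python
from h import *
from station import ctrl
s,p,a=cur(); print(s["clock"],p,np.degrees(a),s["grip_width"])
for n in ("side","top"):
    t=ctrl.get_state()["clock"]; c=ctrl.capture(n); np.savez(f"{n}3.npz",clk=t,**c); print(n,t)
    cv2.imwrite(f"pics/{n}3.png",c["image"][:,:,::-1])
c=load("side3.npz"); u=proj(c,[p])[0]; print(u); u0,v0=int(u[0])-45,int(u[1])-40; print(u0,v0)
crop(c,u0,v0,u0+95,v0+80,8,"pics/side3c.png")
```

```text
5.05 [0.44590845 0.37672472 0.15672392] -4.80858419584033 0.08556035571334887
side 5.05
top 5.1
[308.24771978 282.71174939]
263 242
```

View pics/side3c.png

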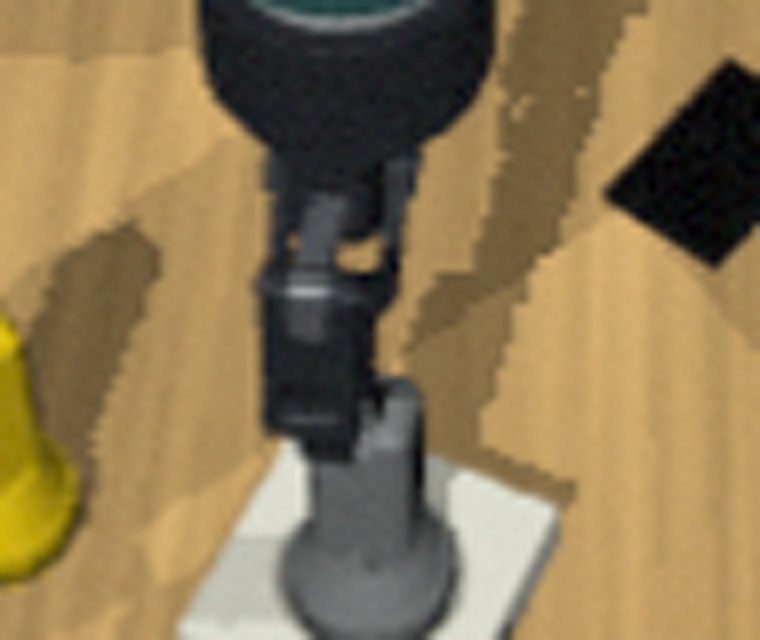

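View pics/top3.png

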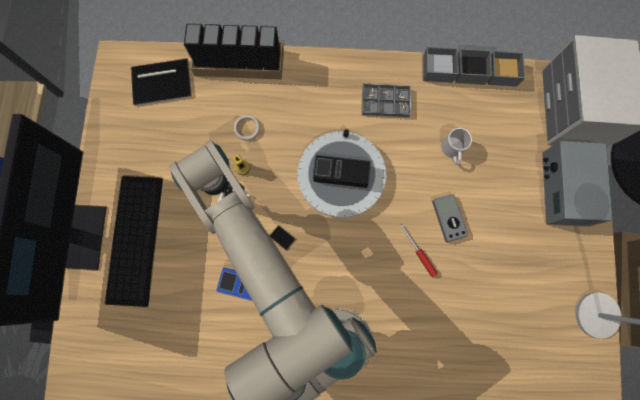

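Run:
```python
from h import *
from station import ctrl
c=load("side3.npz"); s,p,a=cur(); print(s["clock"],p,np.degrees(a))
R=Rm(a)
for sgn in(-1,1):
  for z in (.043,.057):
    X=[p+R@np.array([-.013,y,sgn*z]) for y in(-.011,0,.011)]
    print(sgn,z,((proj(c,X)-[263,242]+.5)*8-.5).round(0).tolist())
for X in ([.446,.375,.12],[.446,.375,.01],[.446,.375,.046]): print(X,((proj(c,X)-[263,242]+.5)*8-.5).round(0))
t=load("top3.npz");crop(t,290,120,390,220,6,"pics/t4.png")
```

```text
5.15 [0.44690722 0.37435442 0.15582089] -4.955092363650216
-1 0.043 [[377.0, 435.0], [336.0, 430.0], [296.0, 426.0]]
-1 0.057 [[369.0, 481.0], [328.0, 476.0], [288.0, 471.0]]
1 0.043 [[422.0, 178.0], [385.0, 174.0], [347.0, 170.0]]
1 0.057 [[429.0, 139.0], [392.0, 135.0], [355.0, 131.0]]
[0.446, 0.375, 0.12] [[369. 394.]]
[0.446, 0.375, 0.01] [[377. 582.]]
[0.446, 0.375, 0.046] [[375. 524.]]
```

View pics/t4.png

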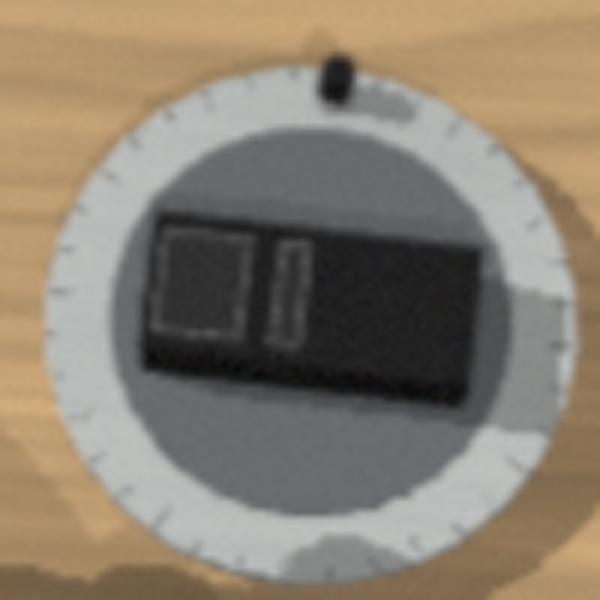

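arm_command(
  slide=[
    [0.3,0,0],
    [0.31,0,0],
    [0.2,0,0],
    [0,0,0],
  ],
  spin=[0,0,0,0],
)

```text
clock: 5.65
eef_pos: [0.4466, 0.3726, 0.0728]
tool_rot: [1.271, 1.166, -1.278]
ft_force: [1.1, 0.1, -0.2]
grip_width: 0.0853
```

arm_command(
  slide=[
    [0,0,0],
    [0,0,0],
    [0,0,0],
    [0,0,0],
    [0,0,0],
    [0,0,0],
  ],
  spin=[0,0,0,0,0,0],
  jaw=1,
  grip_force=40,
)

```text
clock: 6.4
eef_pos: [0.4475, 0.3745, 0.0753]
tool_rot: [1.275, 1.166, -1.273]
ft_force: [-0.6, -0.5, 4.8]
grip_width: 0.0256
```

Run:
```python
from h import *
from station import ctrl
s,p,a=cur(); print(s["clock"],p,np.degrees(a),s["grip_width"],s["ft_force"],s["ft_torque"])
for n in ("side","top"):
    t=ctrl.get_state()["clock"]; c=ctrl.capture(n); np.savez(f"{n}4.npz",clk=t,**c); print(n,t)
c=load("side4.npz"); crop(c,263,242,358,340,6,"pics/side4c.png")
t=load("top4.npz");crop(t,290,120,390,220,6,"pics/t5.png")
```

```text
6.4 [0.44747346 0.37449305 0.07533812] -5.064704990351143 0.0256423522975788 [-0.59142404 -0.52160299  4.77438777] [-0.21177923  0.11539135 -0.03646713]
side 6.4
top 6.45
```

View pics/side4c.png

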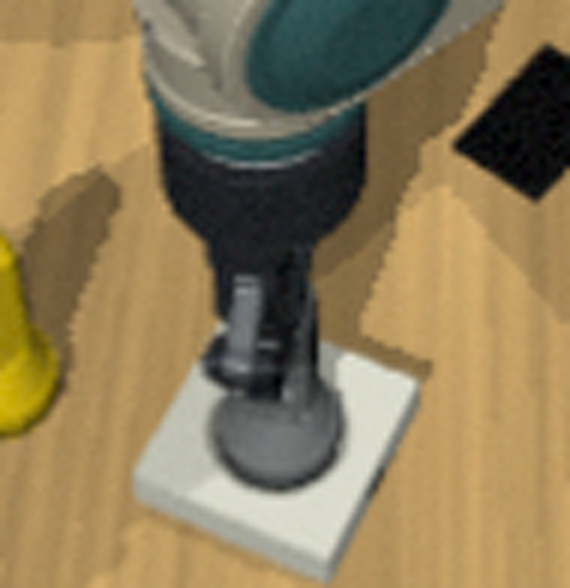

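View pics/t5.png

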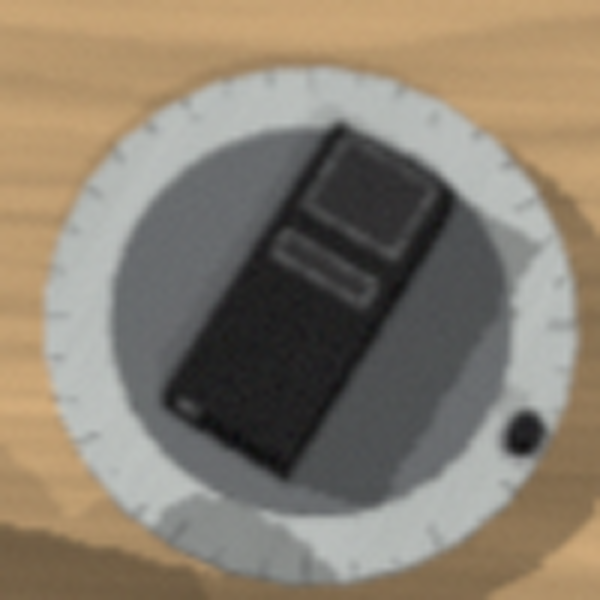

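Run:
```python
from h import *
C=np.array([.556,.0085-.002])
# top-cam frame axis estimate
for n,t,tag,kn,o in (("top0.npz",0,(427,290),(247,503),125),("top3.npz",5.1,(203,282),(338,66),120),("top4.npz",6.45,(377,193),(524,428),120)):
    c=load(n); T=cp(c,290,o,6,[tag],.103)[0]; K=cp(c,290,o,6,[kn],.086)[0]
    for X in(T,K):
        d=X[:2]-C; print(n,t,X.round(4),np.hypot(*d).round(4),np.degrees(np.arctan2(d[1],d[0])).round(2))
```

```text
top0.npz 0 [ 0.5421 -0.0535  0.103 ] 0.0616 -103.0
top0.npz 0 [0.4242 0.0381 0.086 ] 0.1355 166.5
top3.npz 5.1 [0.5575 0.068  0.103 ] 0.0615 88.56
top3.npz 5.1 [ 0.6905 -0.0014  0.086 ] 0.1348 -3.36
top4.npz 6.45 [ 0.6123 -0.0243  0.103 ] 0.0641 -28.71
top4.npz 6.45 [ 0.489  -0.1091  0.086 ] 0.1336 -120.1
```

Run:
```python
from h import *
p=[.447,.3745,.074];a=np.radians(-5.05)
W=line(p,a,[.447,.3745,.164],a,3)
W+=line(W[-1][0],a,[.551,.085,.194],a,7)
rows(p,a,W,3)
```

```text
slide [[-0.3,0.0,0.0],[-0.3,0.0,0.0],[-0.3,0.0,0.0],[-0.043,0.184,0.399],[-0.043,0.185,0.399],[-0.043,0.184,0.399],[-0.042,0.185,0.399],[-0.043,0.184,0.398],[-0.043,0.184,0.399],[-0.043,0.185,0.399]]
spin [0.0,0.0,0.0,0.0,0.0,0.0,0.0,0.0,0.0,0.0]
end [0.551 0.085 0.194] -5.05 max|shift|mm 44.189930979805794 max deg 0.0
```

arm_command(
  slide=[
    [-0.1,0,0],
    [-0.3,0,0],
    [-0.3,0,0],
    [-0.2,0,0],
    [-0.043,0.1,0.2],
  ],
  spin=[0,0,0,0,0],
)

```text
clock: 7.12
eef_pos: [0.4554, 0.3544, 0.1707]
tool_rot: [1.275, 1.167, -1.271]
ft_force: [0.7, -1.1, -1.7]
grip_width: 0.0258
```

Run:
```python
from h import *
from station import ctrl
s,p,a=cur(); print(s["clock"],p,np.degrees(a),s["grip_width"],s["ft_force"],s["ft_torque"])
for n in ("side","top"):
    t=ctrl.get_state()["clock"]; c=ctrl.capture(n); np.savez(f"{n}5.npz",clk=t,**c); print(n,t)
c=load("side5.npz"); crop(c,220,160,380,340,4,"pics/side5c.png")
t=load("top5.npz");crop(t,290,120,390,220,6,"pics/t6.png")
```

```text
7.125 [0.45535672 0.35440481 0.1707393 ] -4.954040382338339 0.02581887474586643 [ 0.71160873 -1.09822196 -1.74816347] [-0.01499024 -0.04191277  0.04870598]
side 7.125
top 7.175
```

View pics/side5c.png

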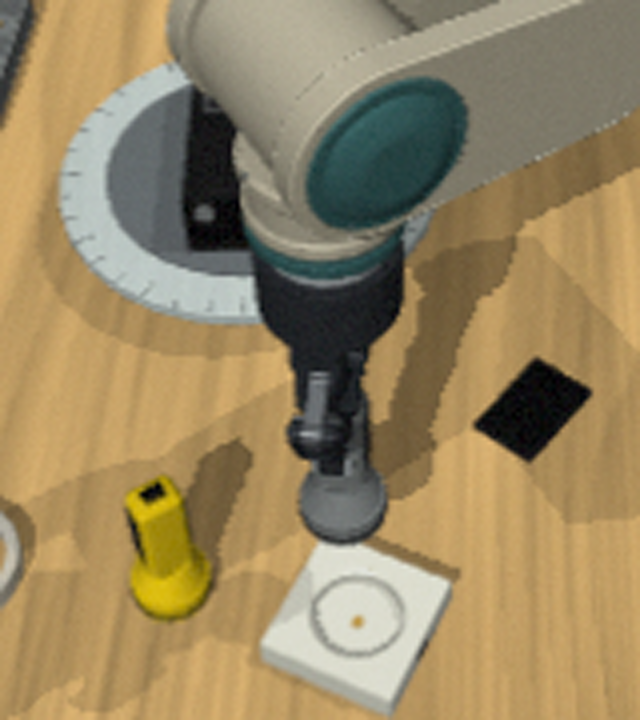

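View pics/t6.png

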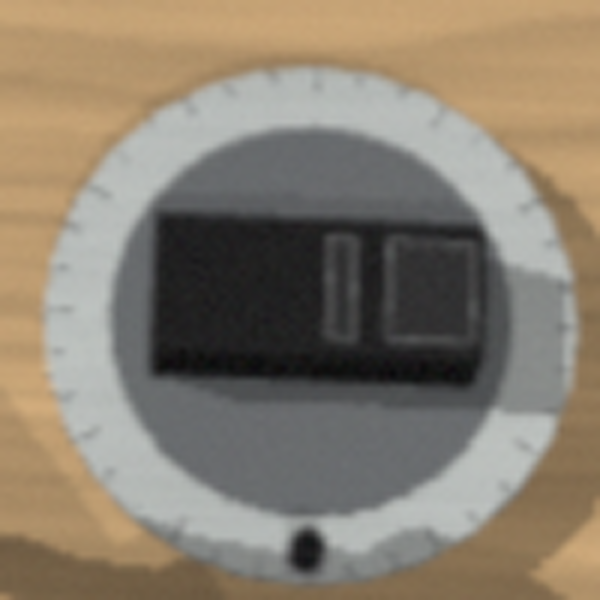

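Run:
```python
from h import *
C=np.array([.556,.0065]); T=[];A=[]
for n,t,tag,kn in (("top3.npz",5.1,(203,282),(338,66)),("top4.npz",6.45,(377,193),(524,428)),("top5.npz",7.175,(431,290),(307,543))):
    c=load(n); Tg=cp(c,290,120,6,[tag],.103)[0]; K=cp(c,290,120,6,[kn],.086)[0]
    o=[]
    for X in(Tg,K):
        d=X[:2]-C; o.append(np.degrees(np.arctan2(d[1],d[0]))); print(t,X.round(4),np.hypot(*d).round(4),o[-1].round(2))
s=load("side5.npz"); p=np.array([.45536,.3544,.1707])
for h in (.064,.054,.044): print(((proj(s,p-[0,0,h])-[220,160]+.5)*4-.5).round(1))
b=np.array([[np.cos(x),np.sin(x),0] for x in np.linspace(0,6.28,60)])*.026
q=((proj(s,p-[0,0,.064]+b)-[220,160]+.5)*4-.5); print(q.min(0),q.max(0))
q=((proj(s,p-[0,0,.044]+b)-[220,160]+.5)*4-.5); print(q.min(0),q.max(0))
D=cp(s,220,160,4,[(310,612),(405,617),(358,575),(356,657)],.022); print("recess side",circ(D))
```

```text
5.1 [0.5575 0.068  0.103 ] 0.0615 88.56
5.1 [ 0.6905 -0.0014  0.086 ] 0.1348 -3.36
6.45 [ 0.6123 -0.0243  0.103 ] 0.0641 -28.71
6.45 [ 0.489  -0.1091  0.086 ] 0.1336 -120.1
7.175 [ 0.559  -0.0552  0.103 ] 0.0618 -87.22
7.175 [0.4203 0.0058 0.086 ] 0.1357 -179.71
[[343.5 506.6]]
[[343.  497.3]]
[[342.5 487.9]]
[300.05004388 470.1093822 ] [386.95599802 544.52089443]
[298.31924051 451.19176708] [386.59572593 526.0643786 ]
recess side (array([0.44740722, 0.37906565]), np.float64(0.029172607276950313))
```

Run:
```python
from h import *
p=[.4552,.3537,.1683];a=np.radians(-5.0)
# ease in/out
f=np.cumsum([.5,1,1,1,1,1,1,.6,.3]);f/=f[-1]
q=np.array([.553,.080,.195]);p=np.array(p)
rows(p,a,[(p+(q-p)*k,a) for k in f],3)
```

```text
slide [[-0.018,0.082,0.178],[-0.036,0.164,0.357],[-0.036,0.164,0.357],[-0.036,0.164,0.357],[-0.036,0.164,0.357],[-0.036,0.163,0.357],[-0.037,0.164,0.357],[-0.021,0.099,0.214],[-0.011,0.049,0.107]]
spin [0.0,0.0,0.0,0.0,0.0,0.0,0.0,0.0,0.0]
end [0.553 0.08  0.195] -5.0 max|shift|mm 39.46061327450449 max deg 0.0
```

arm_command(
  slide=[
    [-0.018,0.082,0.178],
    [-0.036,0.164,0.357],
    [-0.036,0.164,0.357],
    [-0.036,0.164,0.357],
    [-0.036,0.164,0.357],
    [-0.036,0.163,0.357],
    [-0.037,0.164,0.357],
    [-0.021,0.099,0.214],
    [-0.011,0.049,0.107],
  ],
  spin=[0,0,0,0,0,0,0,0,0],
)

```text
clock: 8.35
eef_pos: [0.5529, 0.0782, 0.1953]
tool_rot: [1.275, 1.166, -1.276]
ft_force: [0.2, 0.5, -2.0]
grip_width: 0.0255
```

Run:
```python
from h import *
from station import ctrl
s,p,a=cur(); print(s["clock"],p,np.degrees(a),s["grip_width"],s["ft_force"],s["ft_torque"])
for n in ("side","top"):
    t=ctrl.get_state()["clock"]; c=ctrl.capture(n); np.savez(f"{n}6.npz",clk=t,**c); print(n,t)
c=load("side6.npz"); crop(c,220,140,350,260,5,"pics/side6c.png")
t=load("top6.npz");crop(t,290,120,390,220,6,"pics/t7.png")
```

```text
8.35 [0.55291495 0.07815605 0.19533396] -5.155777748723154 0.025498316443885012 [ 0.18864261  0.51655159 -1.99279488] [ 0.00405061  0.02636904 -0.01716884]
side 8.35
top 8.4
```

View pics/side6c.png

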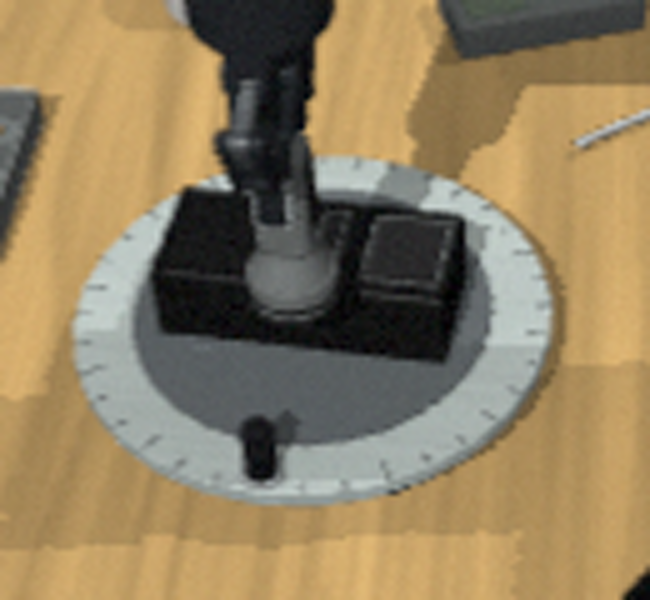

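View pics/t7.png

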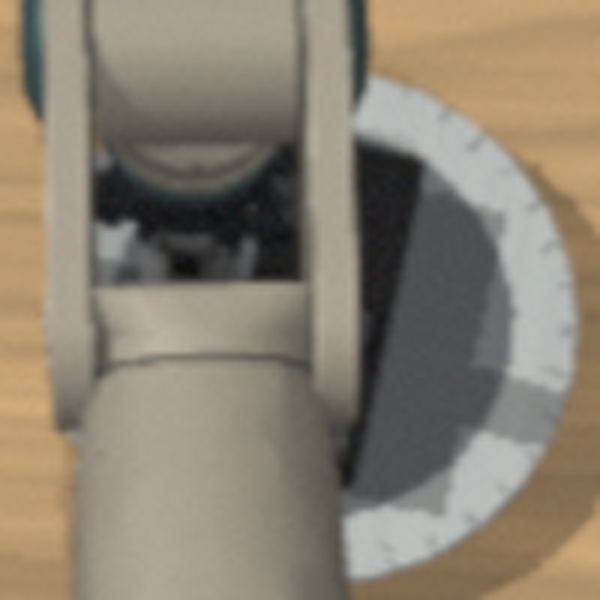

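Run:
```python
from h import *
C=np.array([.556,.0105])
s=load("side6.npz")
for X in (cp(s,220,140,5,[(411,252)],.103)[0],cp(s,220,140,5,[(259,427)],.086)[0]):
    d=X[:2]-C; print(X.round(4),np.hypot(*d).round(4),np.degrees(np.arctan2(d[1],d[0])).round(2))
s=load("side0.npz")
for X in (cp(s,230,160,4,[(227,62)],.103)[0],cp(s,230,160,4,[(375,165)],.086)[0]):
    d=X[:2]-C; print(X.round(4),np.hypot(*d).round(4),np.degrees(np.arctan2(d[1],d[0])).round(2))
s=load("side6.npz")
b=np.array([[np.cos(x),np.sin(x),0] for x in np.linspace(0,6.28,60)])*.026
p=np.array([.55291,.07815,.19533])
for h in (.064,.044):
    q=((proj(s,p-[0,0,h]+b)-[220,140]+.5)*5-.5); print(q.min(0),q.max(0))
M=cp(s,220,140,5,[(74,322),(552,310),(305,505)],.046); print(circ(M))
```

```text
[0.4922 0.0156 0.103 ] 0.064 175.4
[0.5683 0.1451 0.086 ] 0.1351 84.79
[ 0.5462 -0.0502  0.103 ] 0.0615 -99.13
[0.426 0.042 0.086] 0.1337 166.36
[248.75801513 256.31935552] [339.75906617 319.87026557]
[245.34538435 230.94228981] [337.52425143 294.46255538]
(array([0.55565219, 0.01878062]), np.float64(0.14952212848690474))
```

```bash
cat >> h.py <<'E'
C0=np.array([.556,.0095]); RT=.0625
def tagpos(phi,z=.182):
    r=np.radians(phi); return np.array([C0[0]+RT*np.cos(r),C0[1]+RT*np.sin(r),z])
def phi(t,t0,p0,w,k): d=t-t0; return p0-w*d+k*d*d/2
def track(p,a,t,par,n=12,lead=.025):
    W=[(tagpos(phi(t+.125*k+(lead if k==n else .01),*par)),a) for k in range(1,n+1)]
    print("phi0",phi(t,*par),"phi end",phi(t+.125*n,*par),"t end",t+.125*n)
    return rows(p,a,W,3)
E
python3 - <<'E'
from h import *
par=(8.35,-184.3,80.8,2.0)
a=np.radians(-5.0); p=np.array([.553,.080,.195]); t=8.45
W=[]; s=tagpos(-256,.182)
for k in range(1,6): W.append((p+(s-p)*k/5,a))
W.append((tagpos(-257.5),a))
for k in range(7,13):
    W.append((tagpos(phi(t+.125*k+(.01 if k<12 else .025),*par)),a))
W[6]=(tagpos(phi(t+.125*7,*par)+.5),a)
rows(p,a,W,3)
E
```

```text
slide [[0.026,-0.022,0.022],[0.026,-0.023,0.022],[0.026,-0.022,0.021],[0.026,-0.023,0.022],[0.026,-0.022,0.022],[0.0,0.015,-0.005],[0.0,0.044,-0.012],[0.0,0.12,-0.017],[0.0,0.107,0.005],[0.0,0.104,0.023],[0.0,0.098,0.04],[0.0,0.1,0.064]]
spin [0.0,0.0,0.0,0.0,0.0,0.0,0.0,0.0,0.0,0.0,0.0,0.0]
end [0.5986 0.0552 0.182 ] -5.0 max|shift|mm 12.119818480488888 max deg 0.0
```

arm_command(
  slide=[
    [0.026,-0.022,0.022],
    [0.026,-0.023,0.022],
    [0.026,-0.022,0.021],
    [0.026,-0.023,0.022],
    [0.026,-0.022,0.022],
    [0,0.015,-0.005],
    [0,0.044,-0.012],
    [0,0.12,-0.017],
    [0,0.107,0.005],
    [0,0.104,0.023],
    [0,0.098,0.04],
    [0,0.1,0.064],
  ],
  spin=[0,0,0,0,0,0,0,0,0,0,0,0],
)

```text
clock: 9.95
eef_pos: [0.5991, 0.0544, 0.1826]
tool_rot: [1.274, 1.166, -1.274]
ft_force: [0.1, 0.6, -2.0]
grip_width: 0.0257
```

Run:
```python
from h import *
from station import ctrl
s,p,a=cur(); print(s["clock"],p,np.degrees(a),s["grip_width"],s["ft_force"],s["joint_vel"].round(2))
c=ctrl.capture("side"); np.savez(f"side7.npz",**c); crop(c,220,140,350,260,5,"pics/side7c.png")
```

```text
9.95 [0.59906969 0.05444423 0.18262118] -5.062950538922283 0.025742525437565132 [ 0.10215452  0.61088351 -2.02526302] [-0.11  0.19 -0.23 -0.    0.04 -0.1 ]
```

View pics/side7c.png

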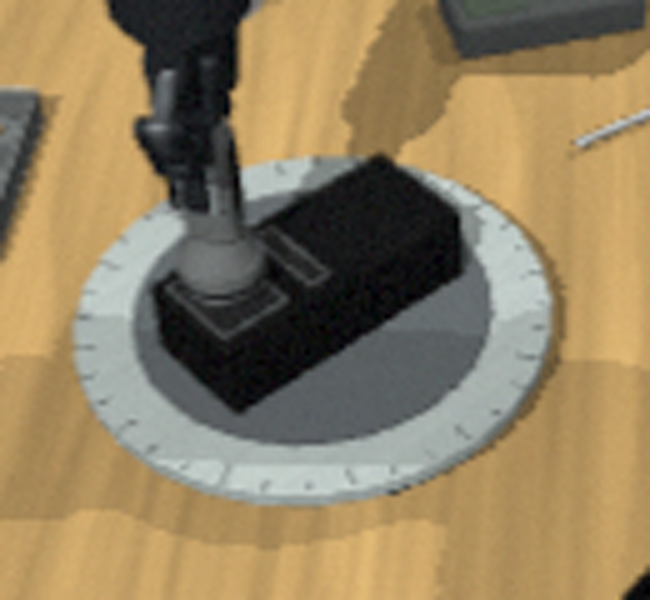

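Run:
```python
from h import *
s=load("side7.npz")
X=cp(s,220,140,5,[(168,288),(287,300),(225,338),(227.5,293)],.103); print(X.round(4)); print(np.linalg.norm(X[0]-X[2]),np.linalg.norm(X[1]-X[2]))
d=X[0:2].mean(0)[:2]-[.556,.0105]; print("tag side",X[:2].mean(0),np.hypot(*d),np.degrees(np.arctan2(d[1],d[0])))
par=(8.35,-184.3,80.8,2.0); print("pred",(phi(9.95,*par))%360,tagpos(phi(9.95,*par)))
b=np.array([[np.cos(x),np.sin(x),0] for x in np.linspace(0,6.28,60)])*.026
p=np.array([.59907,.05444,.18262])
for h in (.064,.044):
    q=((proj(s,p-[0,0,h]+b)-[220,140]+.5)*5-.5); print(q.min(0),q.max(0))
```

```text
[[0.6338 0.053  0.103 ]
 [0.5618 0.0599 0.103 ]
 [0.5937 0.0926 0.103 ]
 [0.5978 0.0557 0.103 ]]
0.05638089840540203 0.045688345544764516
tag side [0.59780572 0.05648791 0.103     ] 0.06214986553634259 47.72731491247799
pred 48.98000000000002 [0.59702015 0.05665503 0.182     ]
[178.42113546 242.19254339] [267.24790134 303.66540272]
[174.20739492 217.27500777] [264.16130594 278.70494302]
```

Run:
```python
from h import *
track([.5986,.0552,.182],np.radians(-5.0),10.0,(9.95,-312.2,78.4,2.0))
```

```text
phi0 -316.11750000000006 phi end -431.31750000000005 t end 11.5
slide [[0.0,0.106,0.105],[0.0,0.058,0.088],[0.0,0.043,0.097],[0.0,0.025,0.102],[0.0,0.008,0.105],[0.0,-0.009,0.104],[0.0,-0.027,0.101],[0.0,-0.043,0.095],[0.0,-0.058,0.086],[0.0,-0.071,0.075],[0.0,-0.082,0.062],[0.0,-0.102,0.053]]
spin [0.0,0.0,0.0,0.0,0.0,0.0,0.0,0.0,0.0,0.0,0.0,0.0]
end [ 0.5741 -0.0504  0.182 ] -5.0 max|shift|mm 14.920120642943877 max deg 0.0
```

arm_command(
  slide=[
    [0,0.106,0.105],
    [0,0.058,0.088],
    [0,0.043,0.097],
    [0,0.025,0.102],
    [0,0.008,0.105],
    [0,-0.009,0.104],
    [0,-0.027,0.101],
    [0,-0.043,0.095],
    [0,-0.058,0.086],
    [0,-0.071,0.075],
    [0,-0.082,0.062],
    [0,-0.102,0.053],
  ],
  spin=[0,0,0,0,0,0,0,0,0,0,0,0],
)

```text
clock: 11.5
eef_pos: [0.5732, -0.0509, 0.1827]
tool_rot: [1.274, 1.166, -1.274]
ft_force: [0.1, -0.1, -1.6]
grip_width: 0.0256
```

Run:
```python
from h import *
from station import ctrl
s,p,a=cur(); print(s["clock"],p,np.degrees(a),s["grip_width"],s["ft_force"])
print("pred tag",tagpos(phi(11.5,9.95,-312.2,78.4,2.0)))
c=ctrl.capture("side"); np.savez(f"side8.npz",**c); crop(c,220,140,350,260,5,"pics/side8c.png")
```

```text
11.5 [ 0.57317026 -0.05088824  0.1827306 ] -5.062683747316859 0.025596572927533128 [ 0.05247609 -0.07013524 -1.55207871]
pred tag [ 0.57602023 -0.04970676  0.182     ]
```

View pics/side8c.png

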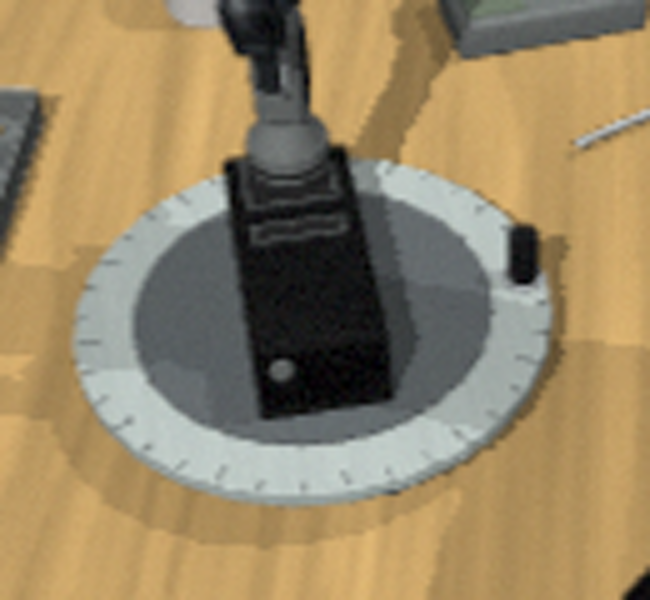

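Run:
```python
from h import *
s=load("side8.npz")
X=cp(s,220,140,5,[(249,207),(342,193),(522,231)],.103)[:, :2]; K=cp(s,220,140,5,[(522,232)],.086)[0]
e=X[0]-X[1]; print(np.linalg.norm(e)); e/=np.linalg.norm(e); n=np.array([e[1],-e[0]])
m=X[:2].mean(0)
for g in(1,-1):
    T=m+g*n*.023; d=T-[.556,.0105]; print("tag",T,np.hypot(*d),np.degrees(np.arctan2(d[1],d[0])))
d=K[:2]-[.556,.0105]; print("knob",K,np.hypot(*d),np.degrees(np.arctan2(d[1],d[0])),"-> tag",np.degrees(np.arctan2(d[1],d[0]))+90.9-360)
print(phi(11.5,9.95,-312.2,78.4,2.0)+360)
```

```text
0.05828251840588591
tag [ 0.57376462 -0.05038342] 0.06342217710334523 -73.73376467425156
tag [ 0.56157242 -0.0060286 ] 0.017442660323656302 -71.3690910858492
knob [ 0.42690382 -0.02350735  0.086     ] 0.1335002781671748 -165.2420490800421 -> tag -434.3420490800421
-71.31750000000005
```

Run:
```python
from h import *
track([.5741,-.0504,.182],np.radians(-5.0),11.55,(11.5,-433.9,77.2,1.7))
```

```text
phi0 -437.75787500000007 phi end -551.517875 t end 13.05
slide [[0.0,-0.158,0.04],[0.0,-0.105,0.003],[0.0,-0.103,-0.013],[0.0,-0.099,-0.031],[0.0,-0.093,-0.046],[0.0,-0.084,-0.061],[0.0,-0.072,-0.074],[0.0,-0.059,-0.084],[0.0,-0.044,-0.093],[0.0,-0.028,-0.098],[0.0,-0.012,-0.101],[0.0,0.006,-0.114]]
spin [0.0,0.0,0.0,0.0,0.0,0.0,0.0,0.0,0.0,0.0,0.0,0.0]
end [0.4952 0.024  0.182 ] -5.0 max|shift|mm 16.298466185503468 max deg 0.0
```

arm_command(
  slide=[
    [0,-0.158,0.04],
    [0,-0.105,0.003],
    [0,-0.103,-0.013],
    [0,-0.099,-0.031],
    [0,-0.093,-0.046],
    [0,-0.084,-0.061],
    [0,-0.072,-0.074],
    [0,-0.059,-0.084],
    [0,-0.044,-0.093],
    [0,-0.028,-0.098],
    [0,-0.012,-0.101],
    [0,0.006,-0.114],
  ],
  spin=[0,0,0,0,0,0,0,0,0,0,0,0],
)

```text
clock: 13.05
eef_pos: [0.4951, 0.0245, 0.1827]
tool_rot: [1.274, 1.166, -1.274]
ft_force: [1.0, 0.7, -1.6]
grip_width: 0.0257
```

Run:
```python
from h import *
from station import ctrl
s,p,a=cur(); print(s["clock"],p,np.degrees(a),s["grip_width"],s["ft_force"])
print("pred tag",tagpos(phi(13.05,11.5,-433.9,77.2,1.7)))
c=ctrl.capture("side"); np.savez(f"side9.npz",**c); crop(c,220,140,350,260,5,"pics/side9c.png")
```

```text
13.05 [0.49513688 0.02453741 0.18272268] -5.070972034855458 0.02573095227872919 [ 1.0076657   0.66552799 -1.60588363]
pred tag [0.4947586 0.0219796 0.182    ]
```

View pics/side9c.png

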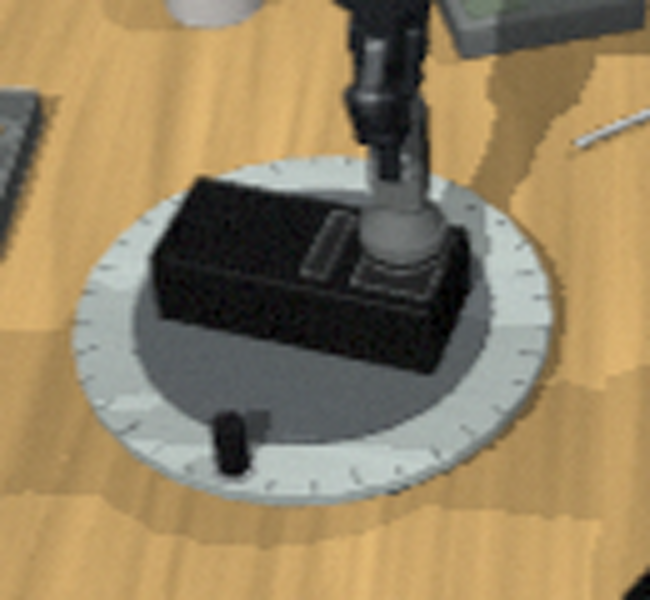

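Run:
```python
from h import *
s=load("side9.npz")
X=cp(s,220,140,5,[(351,284),(433,300)],.103)[:, :2]; K=cp(s,220,140,5,[(231,419)],.086)[0]
e=X[0]-X[1]; print(np.linalg.norm(e)); e/=np.linalg.norm(e); n=np.array([e[1],-e[0]])
m=X[:2].mean(0)
for g in(1,-1):
    T=m+g*n*.028; d=T-[.556,.0105]; print("tag",T,np.hypot(*d),np.degrees(np.arctan2(d[1],d[0])))
d=K[:2]-[.556,.0105]; print("knob",K,np.hypot(*d),np.degrees(np.arctan2(d[1],d[0])),"-> tag",np.degrees(np.arctan2(d[1],d[0]))+90.9)
print(phi(13.05,11.5,-433.9,77.2,1.7)+720)
```

```text
0.05085617785570777
tag [0.49449706 0.02314729] 0.06278985387894177 168.3798451672707
tag [0.50692258 0.07775138] 0.08325467757614742 126.12050516385104
knob [0.58498776 0.13979296 0.086     ] 0.13250267829535461 77.36313277395418 -> tag 168.26313277395417
168.482125
```

Run:
```python
from h import *
track([.4952,.024,.182],np.radians(-5.0),13.1,(11.5,-433.9,77.2,1.7))
```

```text
phi0 -555.2439999999999 phi end -665.0515 t end 14.6
slide [[0.0,0.032,-0.125],[0.0,0.043,-0.092],[0.0,0.056,-0.083],[0.0,0.069,-0.073],[0.0,0.08,-0.061],[0.0,0.088,-0.047],[0.0,0.094,-0.033],[0.0,0.098,-0.017],[0.0,0.098,-0.001],[0.0,0.098,0.014],[0.0,0.094,0.029],[0.0,0.098,0.05]]
spin [0.0,0.0,0.0,0.0,0.0,0.0,0.0,0.0,0.0,0.0,0.0,0.0]
end [0.5935 0.0595 0.182 ] -5.0 max|shift|mm 12.903100402616419 max deg 0.0
```

arm_command(
  slide=[
    [0,0.032,-0.125],
    [0,0.043,-0.092],
    [0,0.056,-0.083],
    [0,0.069,-0.073],
    [0,0.08,-0.061],
    [0,0.088,-0.047],
    [0,0.094,-0.033],
    [0,0.098,-0.017],
    [0,0.098,-0.001],
    [0,0.098,0.014],
    [0,0.094,0.029],
    [0,0.098,0.05],
  ],
  spin=[0,0,0,0,0,0,0,0,0,0,0,0],
)

```text
clock: 14.6
eef_pos: [0.5939, 0.0588, 0.1827]
tool_rot: [1.274, 1.166, -1.274]
ft_force: [0.5, 0.2, -1.6]
grip_width: 0.0254
```

Run:
```python
from h import *
from station import ctrl
s,p,a=cur(); print(s["clock"],p,np.degrees(a),s["grip_width"],s["ft_force"])
print("pred tag",tagpos(phi(14.6,11.5,-433.9,77.2,1.7)))
c=ctrl.capture("side"); np.savez(f"side10.npz",**c); crop(c,220,140,350,260,5,"pics/side10c.png")
```

```text
14.6 [0.59390614 0.05876563 0.18266979] -5.066482959615149 0.025442695556975963 [ 0.46063347  0.15726544 -1.63008069]
pred tag [0.59189453 0.06066476 0.182     ]
```

View pics/side10c.png

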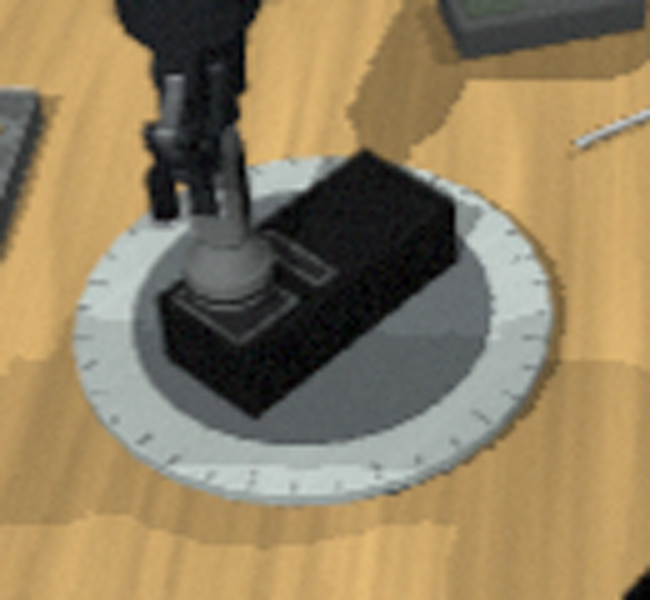

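Run:
```python
from h import *
s=load("side10.npz")
X=cp(s,220,140,5,[(173,293),(297,298),(238,344)],.103)[:, :2]
print(np.linalg.norm(X[0]-X[2]),np.linalg.norm(X[1]-X[2]))
T=X[:2].mean(0); d=T-[.556,.0105]; print("tag",T,np.hypot(*d),np.degrees(np.arctan2(d[1],d[0])))
print(phi(14.6,11.5,-433.9,77.2,1.7)+720)
track([.5935,.0595,.182],np.radians(-5.0),14.65,(11.5,-434.4,77.2,1.7))
```

```text
0.059941864093748784 0.04888629167970345
tag [0.59311497 0.05755945] 0.059934232537108764 51.737771705800306
54.94849999999997
phi0 -669.145875 phi end -775.000875 t end 16.15
slide [[0.0,0.103,0.08],[0.0,0.065,0.073],[0.0,0.052,0.081],[0.0,0.039,0.089],[0.0,0.025,0.093],[0.0,0.011,0.096],[0.0,-0.005,0.096],[0.0,-0.019,0.093],[0.0,-0.033,0.09],[0.0,-0.046,0.083],[0.0,-0.058,0.075],[0.0,-0.077,0.072]]
spin [0.0,0.0,0.0,0.0,0.0,0.0,0.0,0.0,0.0,0.0,0.0,0.0]
end [ 0.5903 -0.0427  0.182 ] -5.0 max|shift|mm 13.041855696180663 max deg 0.0
```

Run:
```python
from h import *
track([.5935,.0595,.182],np.radians(-5.0),14.65,(14.6,-667.3,73.5,1.5))
```

```text
phi0 -670.973125 phi end -779.4231249999999 t end 16.15
slide [[0.0,0.119,0.096],[0.0,0.063,0.076],[0.0,0.05,0.086],[0.0,0.036,0.092],[0.0,0.021,0.097],[0.0,0.006,0.098],[0.0,-0.01,0.098],[0.0,-0.025,0.095],[0.0,-0.04,0.09],[0.0,-0.053,0.082],[0.0,-0.065,0.072],[0.0,-0.084,0.068]]
spin [0.0,0.0,0.0,0.0,0.0,0.0,0.0,0.0,0.0,0.0,0.0,0.0]
end [ 0.5861 -0.0453  0.182 ] -5.0 max|shift|mm 15.28953890737062 max deg 0.0
```

arm_command(
  slide=[
    [0,0.119,0.096],
    [0,0.063,0.076],
    [0,0.05,0.086],
    [0,0.036,0.092],
    [0,0.021,0.097],
    [0,0.006,0.098],
    [0,-0.01,0.098],
    [0,-0.025,0.095],
    [0,-0.04,0.09],
    [0,-0.053,0.082],
    [0,-0.065,0.072],
    [0,-0.084,0.068],
  ],
  spin=[0,0,0,0,0,0,0,0,0,0,0,0],
)

```text
clock: 16.15
eef_pos: [0.5853, -0.046, 0.1827]
tool_rot: [1.274, 1.166, -1.274]
ft_force: [1.1, 0.4, -1.3]
grip_width: 0.0257
```

Run:
```python
from h import *
from station import ctrl
s,p,a=cur(); print(s["clock"],p,np.degrees(a),s["grip_width"],s["ft_force"])
c=ctrl.capture("side"); np.savez(f"side11.npz",**c); crop(c,220,140,350,260,5,"pics/side11c.png")
```

```text
16.15 [ 0.585265   -0.04595354  0.18272698] -5.065449743357729 0.025706492735635782 [ 1.10133615  0.41556695 -1.26209336]
```

View pics/side11c.png

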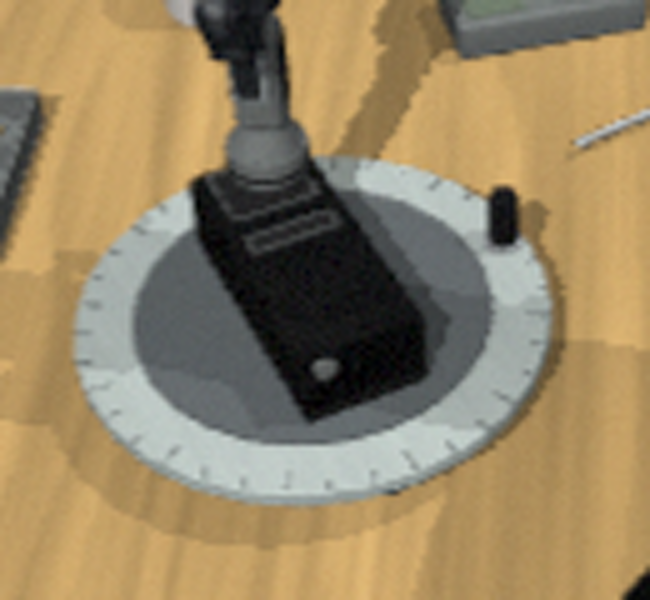

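Run:
```python
from h import *
s=load("side11.npz")
X=cp(s,220,140,5,[(230,220),(325,194)],.103)[:, :2]; K=cp(s,220,140,5,[(501,192)],.086)[0]
e=X[0]-X[1]; print(np.linalg.norm(e)); e/=np.linalg.norm(e); n=np.array([e[1],-e[0]])
m=X.mean(0); T=m+n*.023; d=T-[.556,.0105]; print("tag",T,np.hypot(*d),np.degrees(np.arctan2(d[1],d[0])))
d=K[:2]-[.556,.0105]; print("knob",K,np.hypot(*d),np.degrees(np.arctan2(d[1],d[0])),np.degrees(np.arctan2(d[1],d[0]))+90.9)
print(phi(16.15,14.6,-667.3,73.5,1.5)+720)
track([.5861,-.0453,.182],np.radians(-5.0),16.2,(16.15,-779.6,71.7,1.5))
```

```text
0.06168287683663276
tag [ 0.5877823  -0.04210315] 0.06145897627471358 -58.860046171065875
knob [ 0.44178488 -0.06034326  0.086     ] 0.13440186425637837 -148.19025682849716 -57.29025682849715
-59.423124999999914
phi0 -783.183125 phi end -888.9331250000001 t end 17.7
slide [[0.0,-0.112,0.059],[0.0,-0.092,0.03],[0.0,-0.096,0.015],[0.0,-0.097,-0.001],[0.0,-0.095,-0.015],[0.0,-0.092,-0.029],[0.0,-0.085,-0.043],[0.0,-0.078,-0.055],[0.0,-0.069,-0.067],[0.0,-0.057,-0.075],[0.0,-0.045,-0.084],[0.0,-0.035,-0.1]]
spin [0.0,0.0,0.0,0.0,0.0,0.0,0.0,0.0,0.0,0.0,0.0,0.0]
end [ 0.4943 -0.0006  0.182 ] -5.0 max|shift|mm 12.658988901172163 max deg 0.0
```

arm_command(
  slide=[
    [0,-0.102,0.054],
    [0,-0.092,0.03],
    [0,-0.096,0.015],
    [0,-0.097,-0.001],
    [0,-0.095,-0.015],
    [0,-0.092,-0.029],
    [0,-0.085,-0.043],
    [0,-0.078,-0.055],
    [0,-0.069,-0.067],
    [0,-0.057,-0.075],
    [0,-0.045,-0.084],
    [0,-0.035,-0.09],
  ],
  spin=[0,0,0,0,0,0,0,0,0,0,0,0],
)

```text
clock: 17.7
eef_pos: [0.4949, -0.0007, 0.1827]
tool_rot: [1.274, 1.166, -1.274]
ft_force: [-0.2, -0.4, -1.8]
grip_width: 0.0254
```

Run:
```python
from h import *
from station import ctrl
s,p,a=cur(); print(s["clock"],p,np.degrees(a),s["grip_width"],s["ft_force"])
c=ctrl.capture("side"); np.savez(f"side12.npz",**c); crop(c,220,140,350,260,5,"pics/side12c.png")
p=np.array([.4953,-.0001,.182])
a=np.radians(-5)
W=line(p,a,[.500,.02,.222],a,2)
q=np.array([.447,.3745,.168]); p1=np.array(W[-1][0])
f=np.cumsum([.5,1,1,1,1,1,1,1,.6,.3]);f/=f[-1]
W+=[(p1+(q-p1)*k,a) for k in f]
rows(p,a,W,3)
```

```text
17.7 [ 0.49492748 -0.00073142  0.18271564] -5.063712175639468 0.02543574158356407 [-0.20172891 -0.41954427 -1.8379016 ]
slide [[-0.2,0.015,-0.102],[-0.2,0.014,-0.102],[0.032,-0.05,-0.208],[0.064,-0.099,-0.415],[0.065,-0.1,-0.415],[0.064,-0.099,-0.415],[0.064,-0.1,-0.414],[0.065,-0.1,-0.415],[0.064,-0.099,-0.415],[0.064,-0.1,-0.415],[0.039,-0.06,-0.249],[0.019,-0.03,-0.125]]
spin [0.0,0.0,0.0,0.0,0.0,0.0,0.0,0.0,0.0,0.0,0.0,0.0]
end [0.447  0.3745 0.168 ] -5.0 max|shift|mm 43.17985641476822 max deg 0.0
```

View pics/side12c.png

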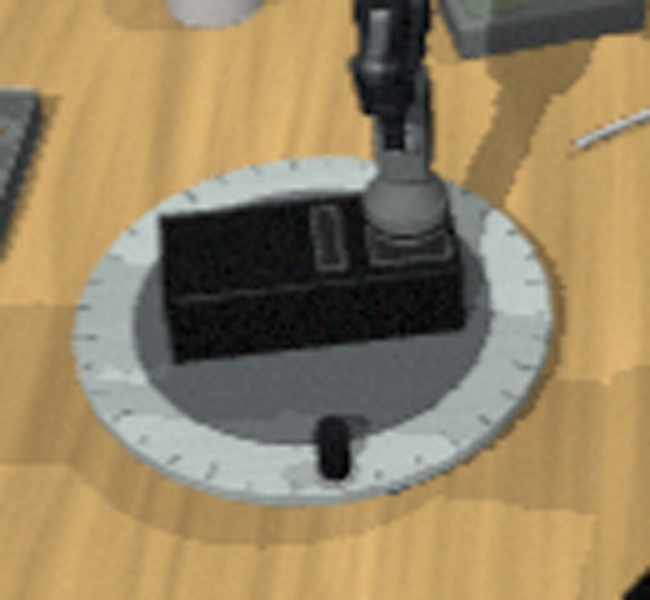

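arm_command(
  slide=[
    [-0.2,0.015,-0.102],
    [-0.2,0.014,-0.102],
    [0.032,-0.05,-0.208],
    [0.064,-0.099,-0.415],
    [0.065,-0.1,-0.415],
    [0.064,-0.099,-0.415],
    [0.064,-0.1,-0.414],
    [0.065,-0.1,-0.415],
    [0.064,-0.099,-0.415],
    [0.064,-0.1,-0.415],
    [0.039,-0.06,-0.249],
    [0.019,-0.03,-0.125],
  ],
  spin=[0,0,0,0,0,0,0,0,0,0,0,0],
)

```text
clock: 19.25
eef_pos: [0.4467, 0.3745, 0.1681]
tool_rot: [1.272, 1.167, -1.274]
ft_force: [0.4, -0.3, -1.3]
grip_width: 0.0255
```

arm_command(
  slide=[
    [0.3,0,0],
    [0.2,0,0],
    [0.1,0,0],
    [0,0,0],
    [0,0,0],
  ],
  spin=[0,0,0,0,0],
)

```text
clock: 19.88
eef_pos: [0.4478, 0.3735, 0.1099]
tool_rot: [1.276, 1.166, -1.272]
ft_force: [0.3, -0.4, -1.0]
grip_width: 0.0258
```

Run:
```python
from h import *
from station import ctrl
s,p,a=cur(); print(s["clock"],p,np.degrees(a),s["grip_width"],s["ft_force"])
c=ctrl.capture("side"); np.savez(f"side13.npz",**c); crop(c,260,250,350,340,6,"pics/side13c.png")
b=np.array([[np.cos(x),np.sin(x),0] for x in np.linspace(0,6.28,9)])*.026
q=((proj(c,p-[0,0,.064]+b)-[260,250]+.5)*6-.5); print(q.min(0),q.max(0))
b*=29/26
q=((proj(c,np.array([.447,.3745,.022])+b)-[260,250]+.5)*6-.5); print(q.min(0),q.max(0))
```

```text
19.875 [0.44779923 0.37348516 0.10992615] -5.083109057605966 0.02575415751520278 [ 0.31278181 -0.4084331  -1.00048755]
[232.01074877 286.61558823] [357.90632227 398.94155772]
[229.10651064 312.2884018 ] [367.15028765 436.68006538]
```

View pics/side13c.png

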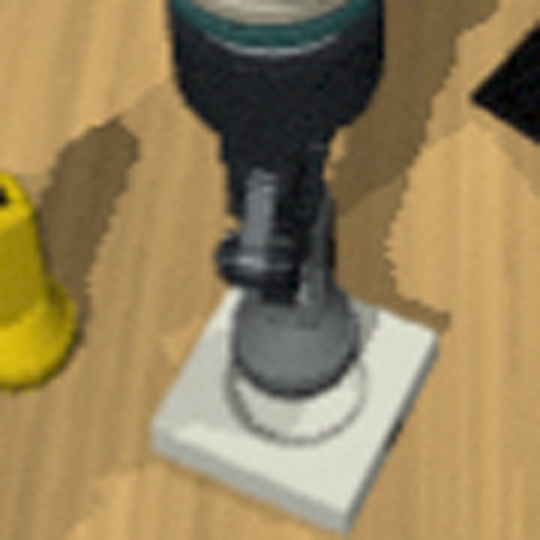

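arm_command(
  slide=[
    [0.08,0,-0.015],
    [0.08,0,0],
    [0.07,0,0],
    [0.05,0,0],
    [0.04,0,0],
    [0.015,0,0],
    [0,0,0],
  ],
  spin=[0,0,0,0,0,0,0],
)

```text
clock: 20.8
eef_pos: [0.4475, 0.3749, 0.0754]
tool_rot: [1.275, 1.166, -1.274]
ft_force: [0.4, 0.4, -0.7]
grip_width: 0.0256
```

Run:
```python
from h import *
from station import ctrl
s,p,a=cur(); print(s["clock"],p,np.degrees(a),s["grip_width"],s["ft_force"])
c=ctrl.capture("side"); crop(c,260,250,350,340,6,"pics/side14c.png")
```

```text
20.8 [0.44746924 0.37486753 0.07537514] -5.070110242469101 0.025574365382132588 [ 0.37679044  0.39907652 -0.71814754]
```

View pics/side14c.png

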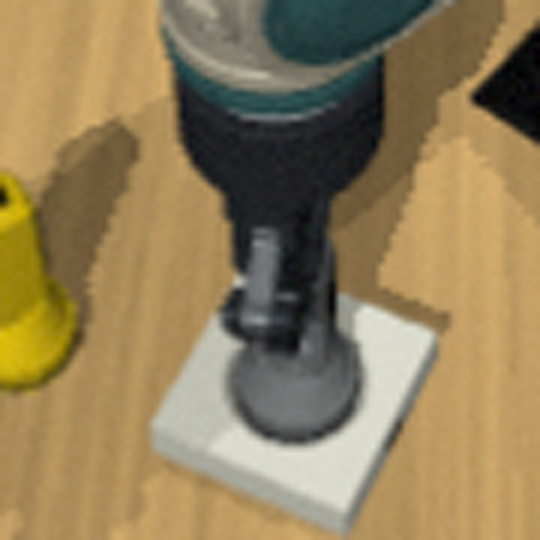

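arm_command(
  slide=[
    [0.008,0,0],
    [0.008,0,0],
    [0,0,0],
  ],
  spin=[0,0,0],
)

```text
clock: 21.22
eef_pos: [0.4477, 0.375, 0.0753]
tool_rot: [1.275, 1.166, -1.273]
ft_force: [-3.4, -1.9, 8.6]
grip_width: 0.0257
```

arm_command(
  slide=[
    [-0.01,0,0],
    [0,0,0],
  ],
  spin=[0,0],
)

```text
clock: 21.48
eef_pos: [0.4476, 0.375, 0.0753]
tool_rot: [1.275, 1.166, -1.273]
ft_force: [-2.1, -1.2, 6.3]
grip_width: 0.0259
```

arm_command(
  slide=[
    [0,0,0],
    [0,0,0],
    [0,0,0],
    [0,0,0],
    [0,0,0],
    [0,0,0],
  ],
  spin=[0,0,0,0,0,0],
  jaw=-1,
)

```text
clock: 22.22
eef_pos: [0.4473, 0.3748, 0.0746]
tool_rot: [1.274, 1.166, -1.274]
ft_force: [-0.5, -0.3, -0.1]
grip_width: 0.0855
```

arm_command(
  slide=[
    [-0.1,0,0],
    [-0.3,0,0],
    [-0.4,0,0],
    [-0.4,0,0],
    [-0.2,0,0],
    [0,-0.3,0],
    [0,-0.4,0],
    [0,-0.3,0],
    [0,0,0],
  ],
  spin=[0,0,0,0,0,0,0,0,0],
)

```text
clock: 23.35
eef_pos: [0.3465, 0.3841, 0.2158]
tool_rot: [1.274, 1.167, -1.271]
ft_force: [0.3, 0.0, -0.3]
grip_width: 0.0855
```

Run:
```python
from h import *
from station import ctrl
s,p,a=cur(); print(s["clock"],p,np.degrees(a),s["grip_width"],s["ft_force"])
c=ctrl.capture("side"); cv2.imwrite("pics/side15.png",c["image"][:,:,::-1]);crop(c,230,160,350,345,3,"pics/side15c.png")
c=ctrl.capture("top"); cv2.imwrite("pics/top15.png",c["image"][:,:,::-1])
```

```text
23.35 [0.34649496 0.38406567 0.21580119] -4.946508980482754 0.08549371238470414 [ 0.33889208  0.01917827 -0.27501941]
```

View pics/side15.png

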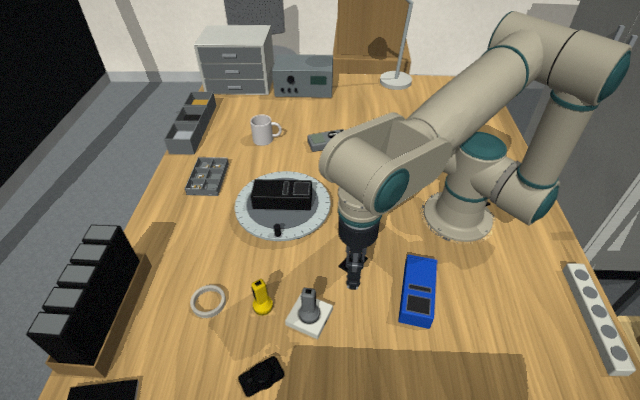

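View pics/side15c.png

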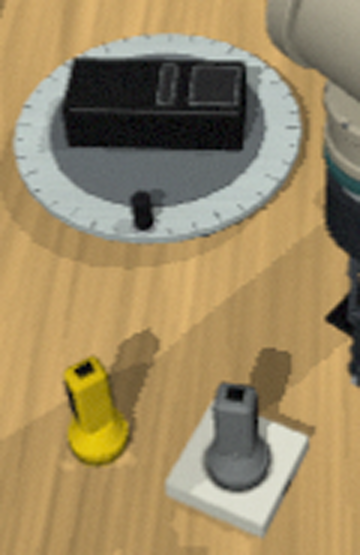

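View pics/top15.png

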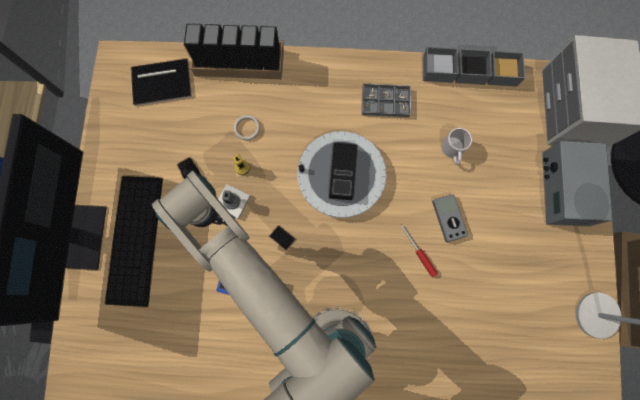

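The side view shows the grey reader upright in its dock at (309,305), with the gripper well clear. The pack is still on the mat and turning, and everything else is where it was, so I'm handing the job in.

Run:
```python
from station import ctrl
print(ctrl.close_job())
```

```text
the job is handed in; nothing more can be done
None
```

I did the job as asked and handed it in at about 23.5 s. As handing in gives no verdict, everything below rests on my own checks.

- **Push:** I pushed the rim knob clockwise. Over the first 1.35 s that I measured, the platter turned at about 87°/s, one turn in 4.1 s. It was still at about 72°/s, one turn in 5 s, late in the reading.
- **Reading:** The reader followed the tag from about 9.4 s to 17.7 s, roughly 8 s without a break and upright. The sideways gap was 1 to 5 mm in the five pictures where I measured it. By the arm's position, the face was about 15 mm above the panel. I saw no sign of contact in the wrist force.
- **Return:** The reader stands upright in its dock, released, with the gripper open and clear. It met the dock floor with under 9 N. The last pictures show the pack on the mat and still turning, and nothing else looked moved.
- **Where checks disagreed:** The two cameras differed by up to about 7 mm in y at the dock and 2 to 6 mm at the turntable. I used values in between, and the grasp, the tracking and the docking all worked with them.

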